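Square a power board into the corner of its jig with a spudger

ROBOT

A 7-joint arm with a two-finger parallel gripper is mounted at the origin on a cart in front of the work surface, level with it; the furniture and walls round the work are solid. World frame = base frame: x ahead of the robot, y to its left, z up, the work surface at z = 0. Lengths are in m, angles in rad, forces in N, time in s.
With the tool pointing down it reaches from about 0.4 to 0.9 m from the base axis. Payload 5.5 kg.
Tool frame: the origin (TCP) lies at the very end of the fingers, on their centre line; the grasp point (between the pads) lies 19 mm behind it; z points along the fingers, y is the direction in which the jaws open and shut (so a half turn about z gives the same grasp; the last joint's range is limited). The gripper opens to 92 mm and grips with 3 to 60 N. Pads are 19 mm wide; open, the fingers measure 130 mm over their backs; the gripper's body (75 mm by 190 mm) begins 47 mm behind the grasp point.
Start: joints at [1.462, 0.501, -0.427, 1.55, 0.221, 1.138, -0.21], TCP at [0.236, -0.606, 0.227] pointing down, gripper open.
Joint ranges: [-2.88, 2.88], [-0.31, 2.03], [-1.54, 1.56], [0.2, 2.42], [-1.41, 4.55], [0.19, 2.02], [-2.57, 2.57]. Speed limits (rad/s): [2.57, 2.57, 3.14, 3.14, 3.14, 3.14, 3.14].

INTERFACE

Orientations are given as [roll, pitch, yaw] about the fixed x, y, z axes, in that order (R = Rz(yaw) Ry(pitch) Rx(roll)).
In Python, from plant import env, get_image, camera_model, order gives the robot as it stands.
- The arm moves only by the tool carry_out, never from a script. Its argument "moves" is a list of rows, each a list of 7 numbers: the shift along the world's x, y, z in mm, then the turn, a rotation vector about the world's x, y, z in degrees, then the closure in counts, from 0 (fully open) to 255 (shut). A call has 1 to 8 rows; each row is the pose to reach, as a shift and turn from the pose commanded when the call began; what a row does not reach only later rows make up. A row lasts 1/12 s, in which the tool goes at most 41.7 mm and 7.16 degrees, less where a joint would pass 70% of its speed; a pose out of reach is approached as far as the arm can. A call with a gripper value outside its range is refused whole. The fingers move at their own pace and stop on an object; "newtons" is the grip in N (left out, the last holds). Time passes only in rows, so rows that repeat a pose let the fingers close. It gives the time, the measured TCP pose, the force and the opening at its end, in the units of the state.
- env.observe(): the state, without advancing time (a new reading comes with each control period).
- get_image(name): name is "scene" or "top" or "wrist"; returns (picture, depth): 420x560x3 uint8, red, green, blue; 420x560 float32, m along the optical axis (not along the pixel's ray), 0 where there is no reading.
- camera_model(name): a dict with "vertical_fov" (degrees; the focal length in pixels is half the picture's height over the tangent of half this angle, whatever the lens; pixels are square), "cx", "cy" (the principal point, pixels), "dist" ([k1, k2, p1, p2, k3] as OpenCV has them; the pictures are not rectified), "pose" (4x4, takes a point from camera to world coordinates). Camera axes: x right, y up, looking along -z (the intrinsics and any distortion apply to the point x, -y, -z); pixel columns grow to the right and rows downward; lengths in m; the calibration is good to about 2 mm. A picture is of the moment at which its call begins: read the wrist's pose just before it. camera_model takes no time and is no camera call; for the wrist camera it gives the pose at the moment of the call.
- order.close_job(): hands the job in, once; it reports no verdict.
The state is a dict: "time": time; "joints": joint angles; "qvel": joint speeds; "joint_efforts": joint torques, N m; "ee_pos": TCP position; "tcp_rot": TCP orientation; "ft_force": force on the tool from outside, world axes, zero at the start; "moment": the same for the moment, N m; "finger_gap": finger opening in m.
Only numpy, scipy, OpenCV 4.12 (cv2) and the standard library are available. Lean on these libraries where they do the work, as an engineer would, in place of code of your own. Each camera call takes 0.05 s, during which the arm holds its last target. There are 200 camera calls.

TASK

Pick up the black spudger from the bench and, with it, nudge the power board across the jig plate until the board sits square in the corner, touching both raised fences. Move the board only with the spudger, never with the gripper itself, keep it lying flat, and then lay the spudger down on the bench clear of the jig. Leave the other things where they are.

Things in the scene. Friction and masses are not known exactly. Their poses are not given: they have to be found in the camera images.
- jig: fixed squaring jig, placed differently each time: dark steel plate 220 x 220 mm, 20 mm thick, with two 15 mm thick aluminium fences on it, tops 34 mm above the bench. Origin centred on its underside; axes along its edges. The far fence lies on its +x edge, inner face at x = +95 mm; the right fence on its -y edge, inner face at y = -95 mm. -x and +y edges are open
- power_board: loose green circuit board on an aluminium plate: 90 mm (its x) x 120 mm (its y) x 10 mm thick, about 0.26 kg; parts on top reach 22 mm but stay 12 mm inside the edges. Origin centred on its underside. It lies on the jig plate, turned up to 0.25 rad and at least 10 mm short of both fences. Seated, its origin is at (50, -35, 20) mm in the jig's frame, same axes
- board_corner (a point): the bottom corner of the power board that belongs in the jig's corner, at (45, -60, 0) mm in the board's frame; seated it is at (95, -95, 20) mm in the jig's frame
- spudger: black plastic pen-like bar, 184 mm long along its y, 12 mm wide, 11 mm high, about 30 g, lying on the bench to the left of the jig; both ends act as flat 12 x 11 mm faces. Origin at the middle of its underside
- tape_roll: orange tape roll 76 mm across, 19 mm high, bystander; origin under its centre
- flux_bottle: white squeeze bottle with red cap, 38 mm across, 118 mm high, bystander; origin under its centre
- heat_sink: small finned grey heat sink 30 x 35 x 18 mm, bystander; origin under its centre
- bench_vice: grey bench vice bolted to the bench at the robot's side of it, left of the jig: 192 mm along x, 105 mm along y, 108 mm high; does not move; origin about under its middle; keep the hand clear of it

How it is judged:
On the way, in this order (a step that is already met when the one before it is completed fails the run):
1. the spudger is picked up off the bench (height (world z) of spudger above 0.012 m and contact force between the fingers and spudger above 1 N), for 0.2 s.
2. the board is square in the corner, touching both fences, with the spudger still held (x of board_corner in the frame of jig above 0.0925 m and y of board_corner in the frame of jig below -0.0925 m and angle between the x axis of power_board and the x axis of jig, either way round below 0.025 rad and contact force between the fingers and spudger above 1 N), for 0.2 s.
At the end, for the whole second after the job is handed in: The board lies flat on the jig plate with its corner within 2.5 mm of both fence faces and its edges within 0.025 rad of parallel to them; the spudger lies flat on the bench, touching neither jig nor board; everything is at rest (x of board_corner in the frame of jig above 0.0925 m and y of board_corner in the frame of jig below -0.0925 m and z of board_corner in the frame of jig below 0.023 m and angle between the x axis of power_board and the x axis of jig, either way round below 0.025 rad and linear speed of each of power_board, spudger below 0.01 m/s and height (world z) of spudger below 0.004 m and angle between spudger's own y axis and vertical above 1.5 rad and contact force between spudger and jig below 0.05 N and contact force between spudger and power_board below 0.05 N).
It fails at once if the gripper or arm pushes the board itself (contact force between any of the fingers, the arm and power_board above 0.5 N).
It fails at once if the board is lifted or tipped (height (world z) of power_board above 0.028 m or angle between power_board's own z axis and vertical above 0.12 rad).
It fails at once if a bystander is moved by more than 30 mm (distance of any of tape_roll, flux_bottle, heat_sink from where it was at the start of the episode above 0.03 m).
It also fails if it takes over 72 s, if anything falls off the work surface, if the arm or the gripper's body presses on something with over 40 N, if the wrist force passes 120 N, or if a joint passes its speed limit or range.

## Working session

There is one attempt and no reset: what is moved stays moved. The work goes in short steps, Python scripts to look and compute and a tool call to move; the robot and the scene stay as the last step left them, time stands still between calls to the robot, and variables do not carry over. Pictures are saved under pics/ and viewed, about 8 in all and at most 12, crops included, and the job is handed in when it is done.

Besides the shell and the picture viewer there is one more tool, called after ">>>" in YAML: its name, and indented under it one key for each argument. carry_out: Moves the arm, as the interface text tells. Its arguments: {"type":"object","properties":{"moves":{"type":"array","items":{"type":"array","items":{"type":"number"}}},"newtons":{"type":"number"}},"required":["moves"]}

```bash
ls; mkdir -p pics; cat > h.py <<'E'
import numpy as np, cv2
from plant import env,get_image,camera_model,order
def K(m):
    f=210/np.tan(np.radians(m['vertical_fov'])/2)
    return np.array([[f,0,m['cx']],[0,f,m['cy']],[0,0,1.]])
def ray(m,px):
    p=cv2.undistortPoints(np.array(px,float).reshape(-1,1,2),K(m),np.array(m['dist'],float)).reshape(-1,2)
    d=np.c_[p[:,0],-p[:,1],-np.ones(len(p))]
    return d
def at_z(m,px,z):
    T=np.array(m['pose']);d=ray(m,px)@T[:3,:3].T
    s=(np.broadcast_to(z,len(d))-T[2,3])/d[:,2]
    return T[:3,3]+d*s[:,None]
def at_depth(m,px,D):
    T=np.array(m['pose']);return T[:3,3]+(ray(m,px)*np.array(D)[:,None])@T[:3,:3].T
def proj(m,P):
    T=np.array(m['pose']);c=(np.array(P)-T[:3,3])@T[:3,:3]
    c=c*[1,-1,-1]
    return cv2.projectPoints(c.reshape(-1,1,3),np.zeros(3),np.zeros(3),K(m),np.array(m['dist'],float))[0].reshape(-1,2)
E
python3 - <<'E'
from h import *
print(env.observe())
for n in('top','scene'):
    i,d=get_image(n);np.savez(f'{n}0.npz',i=i,d=d);cv2.imwrite(f'pics/{n}0.png',cv2.resize(i[:,:,::-1],(800,600)))
    m=camera_model(n);print(n,m)
E
```

```text
pics
{'time': 0.0, 'joints': array([ 1.46223039,  0.50184104, -0.42678796,  1.55142142,  0.22080612,
        1.13827904, -0.2103048 ]), 'qvel': array([ 9.75312825e-04,  1.02132220e-04,  7.21105951e-04,  4.94616707e-05,
       -2.75602444e-04,  1.48825296e-03, -3.45954910e-04]), 'joint_efforts': array([ 5.51685080e-04, -5.66601276e+01, -5.81605598e+00, -2.79115516e+01,
       -6.86294516e-02,  3.08382546e-02,  1.65453202e-04]), 'ee_pos': array([ 0.23582952, -0.60498204,  0.22569421]), 'tcp_rot': array([-3.13970114e+00, -6.50239527e-05,  3.71809966e-01]), 'ft_force': array([ 0.26818874, -0.88921969, -0.514463  ]), 'moment': array([-0.00339747, -0.06292093, -0.01624187]), 'finger_gap': 0.09173397100450127}
top {'vertical_fov': 47.7407350335737, 'cx': 281.8475879169528, 'cy': 217.44686378924402, 'dist': array([0.03580808, 0.        , 0.        , 0.        , 0.        ]), 'pose': array([[ 0.02132713,  0.99819043, -0.0562229 ,  0.50780527],
       [-0.99973197,  0.02179917,  0.00779592, -0.07562329],
       [ 0.00900743,  0.05604157,  0.9983878 ,  1.112728  ],
       [ 0.        ,  0.        ,  0.        ,  1.        ]])}
scene {'vertical_fov': 50.88190236038005, 'cx': 276.0018584923408, 'cy': 213.11349287582593, 'dist': array([-0.13537576,  0.        ,  0.        ,  0.        ,  0.        ]), 'pose': array([[-0.81438157,  0.37510925, -0.44280436,  0.19482149],
       [-0.5802964 , -0.53454685,  0.6144231 ,  0.43541415],
       [-0.00622389,  0.75733263,  0.65299966,  0.62055325],
       [ 0.        ,  0.        ,  0.        ,  1.        ]])}
```

View pics/top0.png

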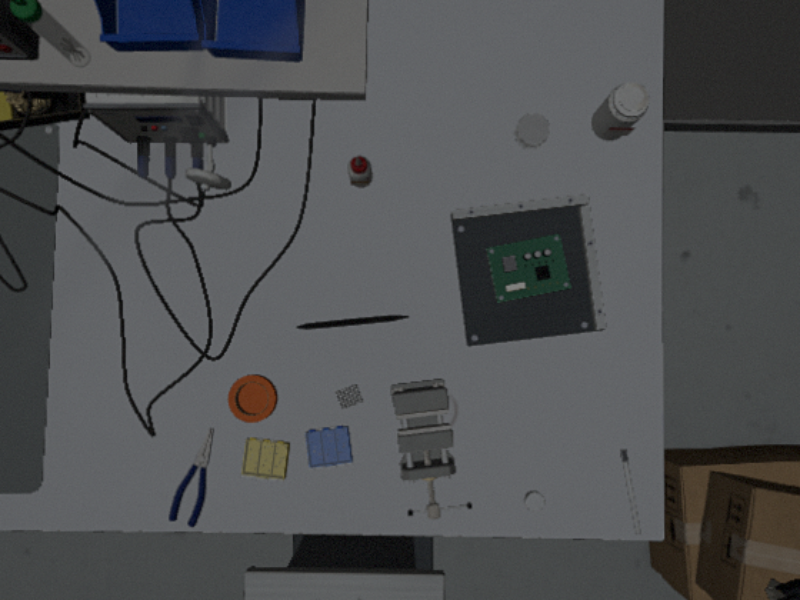

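View pics/scene0.png

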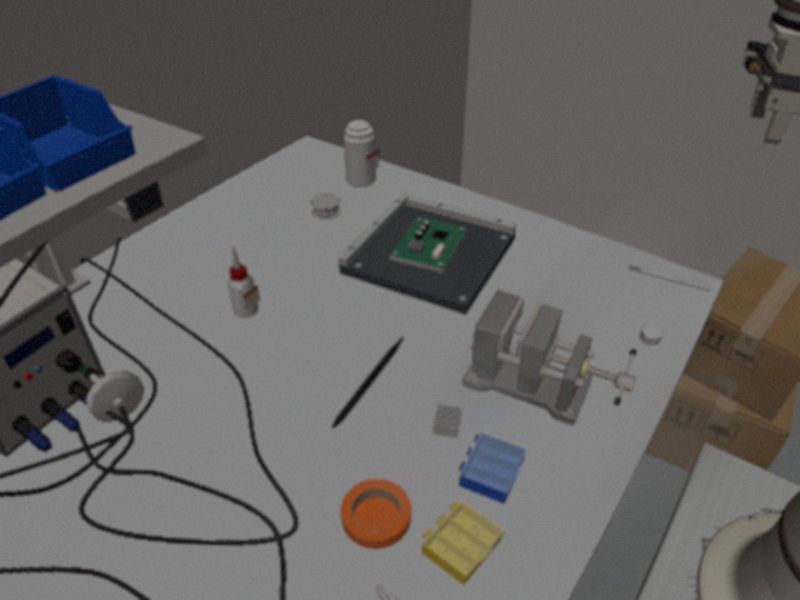

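The top view shows the jig at about (530,270) of the 800x600 picture, with fences up and right. The board is at (528,268), the spudger runs from (298,327) to (408,317), and the vice is at (425,430). I'll enlarge the jig and the spudger.

```bash
python3 - <<'E'
from h import *
i=np.load('top0.npz')['i'];i=cv2.convertScaleAbs(i,alpha=1.7)
c=cv2.resize(i[128:248,308:428],(600,600),interpolation=cv2.INTER_CUBIC)[:,:,::-1]
cv2.imwrite('pics/jig.png',c)
c=cv2.resize(i[205:245,195:300],(800,305),interpolation=cv2.INTER_CUBIC)[:,:,::-1]
# spudger by threshold
g=cv2.cvtColor(np.load('top0.npz')['i'],cv2.COLOR_RGB2GRAY)
m=np.zeros_like(g);m[212:238,200:295]=(g[212:238,200:295]<75)
ys,xs=np.nonzero(m);r=cv2.minAreaRect(np.c_[xs,ys].astype(np.float32));b=cv2.boxPoints(r)
M=camera_model('top');print(r,len(xs));print(at_z(M,b,0.008).round(4))
# board: green
I=np.load('top0.npz')['i'].astype(int)
m=(I[:,:,1]>I[:,:,0]+15)&(I[:,:,1]>I[:,:,2]+8);m[:, :330]=0;m[:,410:]=0;m[:160]=0;m[220:]=0
ys,xs=np.nonzero(m);r=cv2.minAreaRect(np.c_[xs,ys].astype(np.float32));b=cv2.boxPoints(r)
P=at_z(M,b,0.030);print(r,P.round(4),np.linalg.norm(np.diff(P,axis=0),axis=1),P.mean(0))
d=np.load('top0.npz')['d']
for q in[(330,200),(345,180),(250,225),(370,235)]:
    print(q,at_depth(M,[q],[d[q[1],q[0]]]))
E
```

```text
((245.99688720703125, 224.96803283691406), (4.944642066955566, 78.40789031982422), 84.47245788574219) 351
[[ 0.5456  0.0898  0.008 ]
 [ 0.5672 -0.0911  0.008 ]
 [ 0.5557 -0.0925  0.008 ]
 [ 0.5342  0.0884  0.008 ]]
((369.7692565917969, 187.3461456298828), (38.63488006591797, 52.36301040649414), 78.69007110595703) [[ 0.6727 -0.2162  0.03  ]
 [ 0.699  -0.3338  0.03  ]
 [ 0.612  -0.352   0.03  ]
 [ 0.5859 -0.2349  0.03  ]] [0.12052531 0.08890083 0.12001898] [ 0.64241261 -0.28423196  0.03      ]
(330, 200) [[ 0.61198548 -0.19440566  0.0219143 ]]
(345, 180) [[ 0.65739814 -0.22657038  0.03466696]]
(250, 225) [[ 0.55061164 -0.01077824  0.01263588]]
(370, 235) [[ 0.53325209 -0.28753098  0.02215047]]
```

View pics/jig.png

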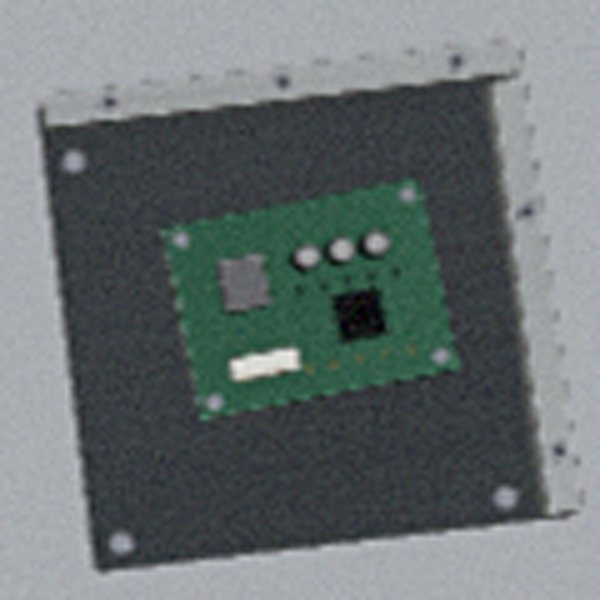

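The crop shows the inner fence corner at about (491,81), with the far fence foot running left to (48,126) and the right fence foot running down to (545,513). The open corner is at (100,572). The board's corners are (163,230), (417,182), (460,370) and (203,418).

```bash
python3 - <<'E'
from h import *
M=camera_model('top')
f=lambda L:[((u+.5)/5-.5+308,(v+.5)/5-.5+128) for u,v in L]
P=at_z(M,f([(491,81),(48,126),(545,513),(100,572)]),[.02,.02,.02,.0])[:,:2]
print(P)
a=P[0]-P[2]; a1=np.arctan2(*a[::-1]); b=P[1]-P[0]; b1=np.arctan2(*b[::-1])-np.pi/2
print('yaws',a1,b1,np.linalg.norm(b),np.linalg.norm(a))
y=(a1*191+b1*205)/396;R=np.array([[np.cos(y),-np.sin(y)],[np.sin(y),np.cos(y)]])
o=P[0]-R@[.095,-.095];print('jig',o,y)
print('in jig',(P-o)@R)
# board corners TL,TR,BR,BL
B=at_z(M,f([(163,230),(417,182),(460,370),(203,418)]),.03)[:,:2]
print('board c in jig',(B-o)@R, ((B-o)@R).mean(0))
B2=np.array([[ 0.6727,-0.2162],[0.699,-0.3338],[0.612,-0.352],[0.5859,-0.2349]]);print((B2-o)@R,((B2-o)@R).mean(0))
T=np.load('top0.npz');i,d=T['i'],T['d']
# vice / others heights
for n,q in dict(vice1=(293,280),vice2=(295,325),flux=(252,115)).items(): print(n,at_depth(M,[q],[d[q[1],q[0]]]))
vs,us=np.mgrid[255:345,265:325];X=at_depth(M,np.c_[us.ravel(),vs.ravel()],d[vs,us].ravel());X=X[X[:,2]>.03];print('vice bb',X.min(0),X.max(0))
E
```

```text
[[ 0.74705084 -0.36856347]
 [ 0.72155574 -0.16307863]
 [ 0.54671546 -0.39493736]
 [ 0.51520692 -0.19270846]]
yaws 0.1308959338942485 0.12344204374151069 0.20706042670386002 0.20206396505014304
jig [ 0.64078028 -0.28636512] 0.1270372281333615
in jig [[ 0.095      -0.095     ]
 [ 0.09574442  0.11205909]
 [-0.10706246 -0.0957797 ]
 [-0.11269554  0.10881156]]
board c in jig [[ 0.04047202  0.06578782]
 [ 0.05024313 -0.05279049]
 [-0.03796828 -0.0621753 ]
 [-0.04750054  0.05727373]] [0.00131158 0.00202394]
[[ 0.04055212  0.06555561]
 [ 0.05174076 -0.05442882]
 [-0.03686402 -0.06145963]
 [-0.04791762  0.0580035 ]] [0.00187781 0.00191766]
vice1 [[ 0.43350767 -0.10955551  0.11349383]]
vice2 [[ 0.33167837 -0.11771074  0.05926755]]
flux [[ 0.78884167 -0.01351343  0.08545638]]
vice bb [ 0.29174777 -0.16708475  0.03029319] [ 0.50780527 -0.06948293  1.112728  ]
```

Positions in the jig frame: board centre about (2, 2) mm, yawed +0.088 rad. The jig's yaw is 0.127 and the spudger's about 0.119.

1. Grip the spudger near its +y end.
2. Push the board in -y with the far end until it meets the right fence.
3. Push in +x with the bar's long side, which also squares the board.

I'll travel there first.

>>> carry_out:
  moves:
    - [100,226,40,0,0,25,140]
    - [100,226,40,0,0,25,140]
    - [100,226,40,0,0,25,140]
    - [100,226,40,0,0,25,140]
    - [100,226,40,0,0,25,140]
    - [100,226,40,0,0,25,140]
    - [100,226,40,0,0,25,140]
  newtons: 40

```text
time: 0.68
ee_pos: [0.3412, -0.3714, 0.2682]
tcp_rot: [3.141, -0.002, 0.819]
ft_force: [1.1, 0.1, -0.6]
finger_gap: 0.0496
```

>>> carry_out:
  moves:
    - [100,226,0,0,0,25,140]
    - [100,226,0,0,0,25,140]
    - [100,226,0,0,0,25,140]
    - [100,226,0,0,0,25,140]
    - [100,226,0,0,0,25,140]
    - [100,226,0,0,0,25,140]
    - [100,226,0,0,0,25,140]

```text
time: 1.27
ee_pos: [0.4391, -0.1453, 0.2674]
tcp_rot: [3.14, -0.003, 1.256]
ft_force: [0.7, 1.6, 1.0]
finger_gap: 0.0411
```

>>> carry_out:
  moves:
    - [103,218,-80,0,0,25,140]
    - [103,218,-80,0,0,25,140]
    - [103,218,-80,0,0,25,140]
    - [103,218,-140,0,0,25,140]
    - [103,218,-140,0,0,25,140]
    - [103,218,-140,0,0,25,140]
    - [103,218,-140,0,0,25,140]
    - [103,218,-140,0,0,25,140]

```text
time: 1.93
ee_pos: [0.5375, 0.0706, 0.1226]
tcp_rot: [-3.137, -0.005, 1.688]
ft_force: [-0.1, 0.8, 0.4]
finger_gap: 0.0414
```

```bash
python3 - <<'E'
from h import *
s=env.observe();print(s['ee_pos'],s['tcp_rot'],s['joints'])
m=camera_model('wrist');i,d=get_image('wrist')
L=[]
y=.119
for c,a,z in((0,0,.011),(-.092,0,.011),(.092,0,.011),(.075,0,.011)):
    L.append((.5507-np.sin(y)*c,-.0015+np.cos(y)*c,z))
L.append(s['ee_pos'])
p=proj(m,L);print(p)
j=np.ascontiguousarray(cv2.resize(i[:,:,::-1],(800,600)))
for q in p: cv2.circle(j,tuple(int(v) for v in q*800/560),3,(0,0,255),1)
cv2.imwrite('pics/w1.png',j)
E
```

```text
[0.53752449 0.07061909 0.12264351] [-3.13686913 -0.0053907   1.68844066] [ 0.49231287  0.56375887 -0.8613617   1.89737932  0.52318603  0.9277526
 -0.50226674]
[[284.69401587 283.21113226]
 [284.2836056  363.68530765]
 [285.14622785 187.617634  ]
 [285.05968754 206.54281536]
 [280.13165167 261.27214842]]
```

View pics/w1.png

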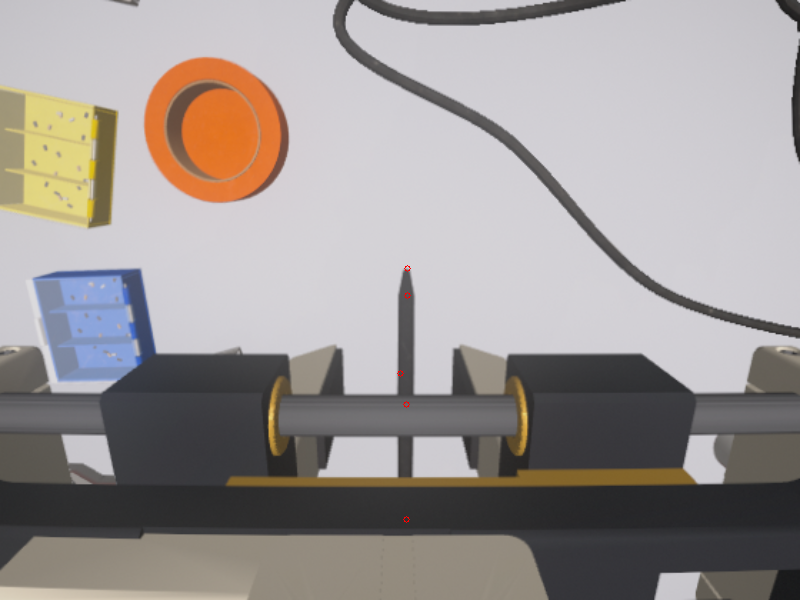

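The wrist view confirms the spudger: its tip is at (407,268) and the bar is centred between the fingers at column 405. The taper covers roughly the last 15 mm, so I'll grip a little further in.

>>> carry_out:
  moves:
    - [4,-1,-40,0,0,0,140]
    - [4,-1,-80,0,0,0,140]
    - [4,-1,-80,0,0,0,140]
    - [4,-1,-80,0,0,0,140]
    - [4,-1,-80,0,0,0,140]

```text
time: 2.4
ee_pos: [0.5442, 0.0628, 0.0484]
tcp_rot: [3.14, 0.0, 1.68]
ft_force: [0.6, -0.2, 1.1]
finger_gap: 0.0411
```

>>> carry_out:
  moves:
    - [-1,0,-30,0,0,0.5,140]
    - [-1,0,-45,0,0,0.5,140]
    - [-1,0,-45,0,0,0.5,140]
    - [-1,0,-45,0,0,0.5,140]
    - [-1,0,-45,0,0,0.5,255]
    - [-1,0,-45,0,0,0.5,255]
    - [-1,0,-45,0,0,0.5,255]
    - [-1,0,-45,0,0,0.5,255]
  newtons: 50

```text
time: 3.07
ee_pos: [0.5428, 0.0635, 0.0025]
tcp_rot: [3.14, 0.0, 1.689]
ft_force: [-0.4, -0.2, 0.2]
finger_gap: 0.0193
```

>>> carry_out:
  moves:
    - [0,0,0,0,0,0,255]
    - [0,0,0,0,0,0,255]
    - [0,0,0,0,0,0,255]

```text
time: 3.32
ee_pos: [0.5424, 0.0634, 0.0021]
tcp_rot: [3.141, 0.0, 1.69]
ft_force: [-1.0, -0.2, 3.7]
finger_gap: 0.0104
```

>>> carry_out:
  moves:
    - [0,0,10,0,0,0,255]
    - [0,0,20,0,0,0,255]
    - [0,0,30,0,0,0,255]
    - [0,0,40,0,0,0,255]
    - [0,0,50,0,0,0,255]
    - [0,0,60,0,0,0,255]
    - [0,0,60,0,0,0,255]
  newtons: 58

```text
time: 3.9
ee_pos: [0.5437, 0.0637, 0.0642]
tcp_rot: [3.138, 0.0, 1.689]
ft_force: [1.0, 0.4, -0.7]
finger_gap: 0.0102
```

>>> carry_out:
  moves:
    - [12,-19,0,0,0,0.5,255]
    - [24,-38,0,0,0,0.5,255]
    - [36,-57,0,0,0,0.5,255]
    - [48,-76,0,0,0,0.5,255]
    - [60,-95,0,0,0,0.5,255]
    - [70,-114,0,0,0,0.5,255]
    - [70,-114,0,0,0,0.5,255]
    - [70,-114,0,0,0,0.5,255]

```text
time: 4.57
ee_pos: [0.6122, -0.0524, 0.0613]
tcp_rot: [-3.141, 0.0, 1.695]
ft_force: [0.1, 0.7, -1.4]
finger_gap: 0.0102
```

```bash
python3 - <<'E'
from h import *
s=env.observe();print(s['ee_pos'],s['tcp_rot'],s['ft_force'],s['finger_gap'])
I=[]
for n in('top','scene'):
    i,d=get_image(n);np.savez(f'{n}1.npz',i=i,d=d);I.append(cv2.convertScaleAbs(i,alpha=1.5)[:,:,::-1])
a=cv2.resize(I[0][130:250,250:430],(720,480),interpolation=cv2.INTER_CUBIC)[:300]
b=cv2.resize(I[1][125:245,180:380],(500,300),interpolation=cv2.INTER_CUBIC)
a=cv2.resize(I[0][130:250,230:430],(500,300),interpolation=cv2.INTER_CUBIC)
cv2.imwrite('pics/p2.png',np.vstack([a,b]))
E
```

```text
[ 0.61224576 -0.05235669  0.06125675] [-3.14112029e+00  9.64562431e-05  1.69490284e+00] [ 0.08330922  0.68835221 -1.35728695] 0.010181561560010457
```

View pics/p2.png

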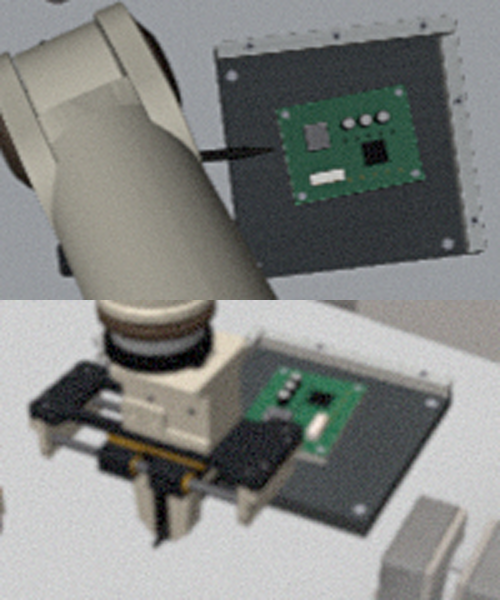

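The spudger is held level, with its tip at about (272,151) in the upper crop, just left of the board's edge at (285,155). I'll check for droop using depth.

```bash
python3 - <<'E'
from h import *
T=np.load('top1.npz');d=T['d'];M=camera_model('top')
for u in range(312,342,3):
    v=np.arange(186,197);X=at_depth(M,np.c_[np.full(11,u),v],d[v,u]);k=X[:,2].argmax();print(u,v[k],X[k].round(4))
print(at_z(M,[(338.8,190.4)],.067), 'expected z top',.0613-.002+.011)
E
```

```text
312 193 [ 0.6218 -0.1491  0.0717]
315 193 [ 0.6218 -0.1556  0.073 ]
318 188 [ 0.5078 -0.0756  1.1127]
321 190 [ 0.629  -0.1688  0.071 ]
324 191 [ 0.6268 -0.1754  0.072 ]
327 191 [ 0.6268 -0.1819  0.0732]
330 190 [ 0.6294 -0.1887  0.0715]
333 190 [ 0.6297 -0.1955  0.0696]
336 190 [ 0.63   -0.2022  0.069 ]
339 188 [ 0.6396 -0.2141  0.0272]
[[ 0.62944489 -0.20864761  0.067     ]] expected z top 0.0703
```

Level, with about 1 mm of droop or less. Now down to push height, then push in -y of the jig, world direction (0.127, -0.992).

>>> carry_out:
  moves:
    - [0,0,-12,0,0,0,255]
    - [0,0,-24,0,0,0,255]
    - [0,0,-36,0,0,0,255]
    - [0,0,-36,0,0,0,255]
    - [0,0,-36,0,0,0,255]

```text
time: 5.08
ee_pos: [0.6108, -0.05, 0.0241]
tcp_rot: [-3.139, -0.001, 1.699]
ft_force: [0.6, 0.8, -0.4]
finger_gap: 0.0101
```

>>> carry_out:
  moves:
    - [0.5,-4,0,0,0,0,255]
    - [1,-8,0,0,0,0,255]
    - [1.5,-12,0,0,0,0,255]
    - [2,-16,0,0,0,0,255]
    - [2.5,-20,0,0,0,0,255]
    - [3,-23,0,0,0,0,255]
    - [3.3,-26,0,0,0,0,255]
    - [3.3,-26,0,0,0,0,255]

```text
time: 5.75
ee_pos: [0.6156, -0.0776, 0.0258]
tcp_rot: [3.141, 0.0, 1.697]
ft_force: [-0.9, -0.6, 0.3]
finger_gap: 0.0102
```

```bash
cat > look.py <<'E'
from h import *
import sys
y=.127;o=np.array([.6408,-.2864]);R=np.array([[np.cos(y),-np.sin(y)],[np.sin(y),np.cos(y)]])
s=env.observe();print('t',s['time'],s['ee_pos'],s['tcp_rot'],s['ft_force'],s['finger_gap'],'hand in jig',(s['ee_pos'][:2]-o)@R)
i,d=get_image('top');np.savez('top_last.npz',i=i,d=d)
M=camera_model('top');I=i.astype(int)
m=(I[:,:,1]>I[:,:,0]+15)&(I[:,:,1]>I[:,:,2]+8);m[:,:325]=0;m[:,425:]=0;m[:140]=0;m[220:]=0
ys,xs=np.nonzero(m);r=cv2.minAreaRect(np.c_[xs,ys].astype(np.float32));b=cv2.boxPoints(r)
P=(at_z(M,b,.03)[:,:2]-o)@R
c=P.mean(0);e=P-c
q=lambda a,bb:P[np.argmax(e@np.array([a,bb]))]
TL,TR,BL,BR=q(1,1),q(1,-1),q(-1,1),q(-1,-1)
print('center',c.round(4),'TR',TR.round(4),'BL',BL.round(4),'yaw',np.arctan2(*(TR-TL)[[0,1]]*[1,-1]).round(4),'sizes',np.linalg.norm(TL-TR).round(4),np.linalg.norm(TL-BL).round(4))
E
python3 look.py
```

```text
t 5.75 [ 0.61560674 -0.07757603  0.02576521] [3.14145365e+00 3.99819323e-04 1.69731219e+00] [-0.87245233 -0.58179287  0.25257367] 0.010232480476999331 hand in jig [0.00145905 0.21033312]
center [ 0.0014 -0.0094] TR [ 0.0507 -0.0669] BL [-0.0479  0.0478] yaw 0.0808 sizes 0.1214 0.089
```

>>> carry_out:
  moves:
    - [0.4,-3,0,0,0,0,255]
    - [0.8,-6,0,0,0,0,255]
    - [1.2,-9,0,0,0,0,255]
    - [1.6,-12,0,0,0,0,255]
    - [2,-15,0,0,0,0,255]
    - [2.3,-18,0,0,0,0,255]
    - [2.6,-20,0,0,0,0,255]
    - [2.6,-20,0,0,0,0,255]

```text
time: 6.47
ee_pos: [0.6181, -0.0976, 0.0256]
tcp_rot: [-3.141, 0.0, 1.697]
ft_force: [-0.3, 0.8, -0.4]
finger_gap: 0.0099
```

```bash
python3 look.py
```

```text
t 6.4667 [ 0.61809943 -0.09755094  0.02563913] [-3.14147167e+00  4.61927643e-04  1.69735629e+00] [-0.34522351  0.78763802 -0.40938266] 0.009903862020511368 hand in jig [0.00140166 0.19020336]
center [ 0.0001 -0.0296] TR [ 0.0481 -0.0877] BL [-0.0479  0.0283] yaw 0.0604 sizes 0.1206 0.0889
```

>>> carry_out:
  moves:
    - [0.1,-1,0,0,0,0,255]
    - [0.3,-2,0,0,0,0,255]
    - [0.4,-3,0,0,0,0,255]
    - [0.5,-4,0,0,0,0,255]
    - [0.6,-5,0,0,0,0,255]
    - [0.7,-5.5,0,0,0,0,255]
    - [0.7,-6,0,0,0,0,255]
    - [0.7,-6,0,0,0,0,255]

```text
time: 7.18
ee_pos: [0.6193, -0.1001, 0.026]
tcp_rot: [3.14, -0.003, 1.7]
ft_force: [0.7, 4.9, 0.0]
finger_gap: 0.0102
```

```bash
python3 look.py
```

```text
t 7.1833 [ 0.61932676 -0.10014323  0.02597584] [ 3.14004699e+00 -2.52278476e-03  1.70046060e+00] [0.67900347 4.88528108 0.00590081] 0.010236890988735271 hand in jig [0.00229078 0.1874765 ]
center [ 0.002  -0.0316] TR [ 0.048  -0.0913] BL [-0.044   0.0279] yaw 0.0259 sizes 0.1208 0.0889
```

>>> carry_out:
  moves:
    - [0.1,-1,0,0,0,0,255]
    - [0.3,-2,0,0,0,0,255]
    - [0.4,-3,0,0,0,0,255]
    - [0.5,-4,0,0,0,0,255]
    - [0.6,-5,0,0,0,0,255]
    - [0.6,-5,0,0,0,0,255]

```text
time: 7.73
ee_pos: [0.6198, -0.1007, 0.0261]
tcp_rot: [3.139, -0.007, 1.703]
ft_force: [1.1, 12.4, 1.1]
finger_gap: 0.0101
```

```bash
python3 look.py
```

```text
t 7.7333 [ 0.61984077 -0.10074525  0.0260857 ] [ 3.13935225 -0.00724283  1.70339693] [ 1.06870311 12.41270894  1.10925784] 0.010126414184747598 hand in jig [0.0027244  0.18681422]
center [ 0.0031 -0.0315] TR [ 0.049  -0.0912] BL [-0.0427  0.0279] yaw 0.0194 sizes 0.1201 0.0894
```

```bash
python3 - <<'E'
from h import *
i=np.load('top_last.npz')['i'];i=cv2.convertScaleAbs(i,alpha=1.8)
cv2.imwrite('pics/jig2.png',cv2.resize(i[133:243,313:433],(792,600+126),interpolation=cv2.INTER_CUBIC)[:600,:,::-1])
E
```

```text
(no output)
```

View pics/jig2.png

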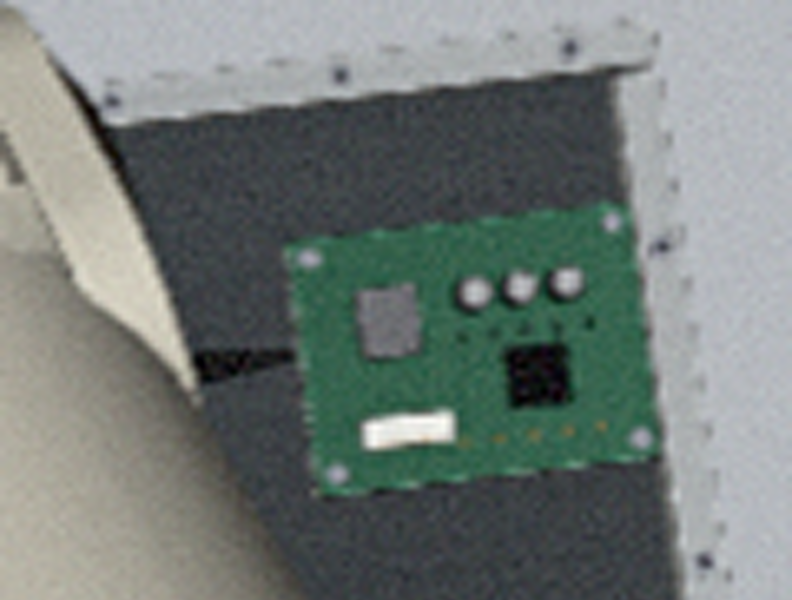

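The board is now flush with the right fence along (625,205)–(660,450), with the spudger tip on its left edge at (295,355). I'll retreat, lift and move behind the -x edge, after checking the vice's extents from depth.

>>> carry_out:
  moves:
    - [-2,15,0,0,0,0,255]
    - [-4,30,0,0,0,0.5,255]
    - [-4,30,22,0,0,0.5,255]
    - [-4,30,44,0,0,0.5,255]
    - [-4,30,64,0,0,0.5,255]
    - [-4,30,64,0,0,0.5,255]
    - [-4,30,64,0,0,0.5,255]

```text
time: 8.37
ee_pos: [0.6163, -0.0781, 0.0909]
tcp_rot: [3.139, 0.002, 1.707]
ft_force: [-0.3, -0.1, -0.9]
finger_gap: 0.0102
```

```bash
python3 - <<'E'
from h import *
M=camera_model('top');d=np.load('top0.npz')['d']
vs,us=np.mgrid[250:345,265:345];D=d[vs,us].ravel();k=D>0.3
X=at_depth(M,np.c_[us.ravel(),vs.ravel()][k],D[k])
for lo in(.01,.03,.06,.09):
    Y=X[(X[:,2]>lo)&(X[:,0]<.5)];print(lo,np.percentile(Y,[0.5,99.5],axis=0).round(3).tolist(),Y.max(0).round(3))
E
```

```text
0.01 [[0.298, -0.165, 0.011], [0.459, -0.069, 0.114]] [ 0.461 -0.066  0.116]
0.03 [[0.297, -0.164, 0.035], [0.453, -0.072, 0.114]] [ 0.457 -0.069  0.116]
0.06 [[0.296, -0.164, 0.062], [0.453, -0.072, 0.114]] [ 0.457 -0.069  0.116]
0.09 [[0.324, -0.159, 0.09], [0.451, -0.072, 0.114]] [ 0.453 -0.069  0.116]
```

>>> carry_out:
  moves:
    - [-8,-23,0,0,0,0,255]
    - [-16,-46,0,0,0,0,255]
    - [-23,-69,0,0,0,0,255]
    - [-30,-92,0,0,0,0,255]
    - [-38,-115,0,0,0,0,255]
    - [-45,-137,0,0,0,0,255]
    - [-45,-137,0,0,0,0,255]
    - [-45,-137,0,0,0,0,255]

```text
time: 9.03
ee_pos: [0.5685, -0.2169, 0.0881]
tcp_rot: [-3.139, -0.0, 1.703]
ft_force: [-0.1, 0.5, -0.3]
finger_gap: 0.0103
```

```bash
python3 look.py; python3 - <<'E'
from h import *
I=[]
i=np.load('top_last.npz')['i'];j,d=get_image('scene')
a=cv2.resize(cv2.convertScaleAbs(i,alpha=1.8)[133:243,273:433],(640,440),interpolation=cv2.INTER_CUBIC)[:300]
a=cv2.resize(cv2.convertScaleAbs(i,alpha=1.8)[133:243,273:433],(436,300),interpolation=cv2.INTER_CUBIC)
b=cv2.resize(j[125:235,210:370],(436,300),interpolation=cv2.INTER_CUBIC)
cv2.imwrite('pics/p3.png',np.vstack([a,b])[:,:,::-1])
E
```

```text
t 9.0333 [ 0.56851322 -0.21686519  0.08810971] [-3.13882806e+00 -9.21090183e-05  1.70289535e+00] [-0.10869126  0.48073004 -0.26934223] 0.010261236924479604 hand in jig [-0.0628974   0.07813057]
center [ 0.0426 -0.0414] TR [ 0.0483 -0.0892] BL [0.0368 0.0065] yaw 0.0193 sizes 0.0958 0.0097
```

View pics/p3.png

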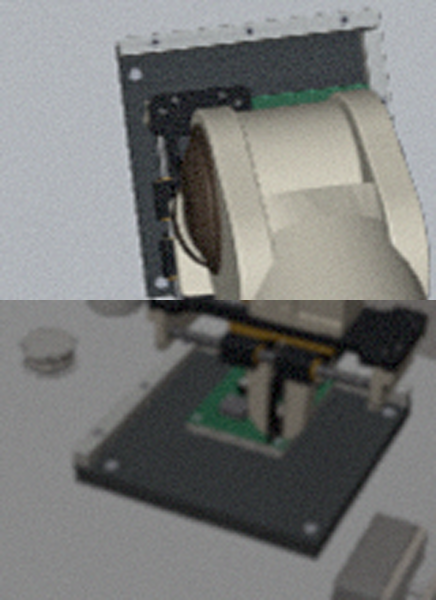

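The hand is over the plate's open -x, +y side with clear space to the vice, and the top view is blocked by the arm. I'll descend and watch the force.

>>> carry_out:
  moves:
    - [0,0,-15,0,0,0,255]
    - [0,0,-30,0,0,0,255]
    - [0,0,-42,0,0,0,255]
    - [0,0,-52,0,0,0,255]
    - [0,0,-58,0,0,0,255]
    - [0,0,-63,0,0,0,255]
    - [0,0,-63,0,0,0,255]
    - [0,0,-63,0,0,0,255]

```text
time: 9.8
ee_pos: [0.5705, -0.2144, 0.0266]
tcp_rot: [-3.142, -0.0, 1.707]
ft_force: [-0.1, -0.3, 0.2]
finger_gap: 0.0103
```

```bash
python3 - <<'E'
from h import *
s=env.observe();print(s['time'],s['ee_pos'],s['tcp_rot'],s['ft_force'],s['finger_gap'])
I=[]
for n in('scene','wrist'):
    j,d=get_image(n)
    I.append(cv2.resize(j[125:235,210:370],(436,300),interpolation=cv2.INTER_CUBIC) if n=='scene' else cv2.resize(j,(436,300)))
cv2.imwrite('pics/p4.png',np.vstack(I)[:,:,::-1])
E
```

```text
9.8 [ 0.57048147 -0.21440611  0.02659214] [-3.14155857e+00 -2.78786112e-04  1.70716404e+00] [-0.12243727 -0.32525555  0.16789469] 0.01027150975131738
```

View pics/p4.png

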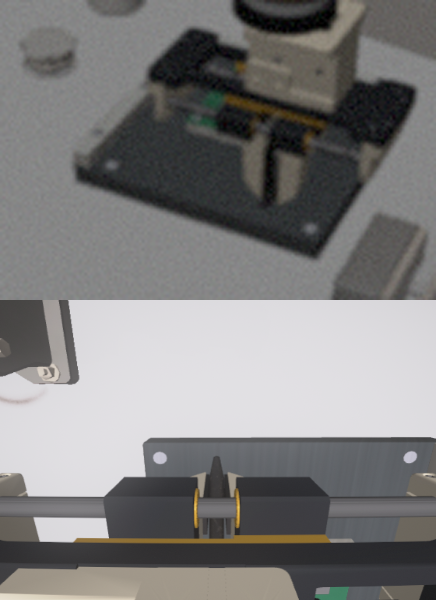

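Now push in +x of the jig, world direction (0.991, 0.135), with about 58 mm expected to contact.

>>> carry_out:
  moves:
    - [4,0.5,-0.3,0,0,0,255]
    - [8,1.1,-0.5,0,0,0,255]
    - [12,1.6,-0.5,0,0,0,255]
    - [16,2.2,-0.5,0,0,0,255]
    - [20,2.7,-0.5,0,0,0,255]
    - [24,3.2,-0.5,0,0,0,255]
    - [28,3.8,-0.5,0,0,0,255]
    - [28,3.8,-0.5,0,0,0,255]

```text
time: 10.57
ee_pos: [0.5996, -0.2105, 0.0264]
tcp_rot: [3.14, -0.0, 1.707]
ft_force: [-0.4, 0.0, -0.4]
finger_gap: 0.0101
```

>>> carry_out:
  moves:
    - [4,0.5,0,0,0,0,255]
    - [8,1.1,0,0,0,0,255]
    - [12,1.6,0,0,0,0,255]
    - [15,2,0,0,0,0,255]
    - [18,2.4,0,0,0,0,255]
    - [21,2.8,0,0,0,0,255]
    - [24,3.2,0,0,0,0,255]
    - [24,3.2,0,0,0,0,255]

```text
time: 11.23
ee_pos: [0.6232, -0.2074, 0.0264]
tcp_rot: [3.141, 0.0, 1.707]
ft_force: [-0.5, -0.5, -0.0]
finger_gap: 0.0105
```

```bash
python3 look.py; python3 - <<'E'
from h import *
i=np.load('top_last.npz')['i'];j,d=get_image('scene')
a=cv2.resize(cv2.convertScaleAbs(i,alpha=1.8)[133:243,273:433],(436,300),interpolation=cv2.INTER_CUBIC)
b=cv2.resize(j[125:235,210:370],(436,300),interpolation=cv2.INTER_CUBIC)
cv2.imwrite('pics/p5.png',np.vstack([a,b])[:,:,::-1])
E
```

```text
t 11.2333 [ 0.62323951 -0.20738186  0.02636985] [3.14060811e+00 3.60783615e-05 1.70726481e+00] [-0.4505931  -0.53530868 -0.04474216] 0.010504435711864797 hand in jig [-0.00741071  0.08060595]
center [ 0.0633 -0.0876] TR [ 0.0918 -0.0878] BL [ 0.0347 -0.0875] yaw 0.2762 sizes 0.015 0.0548
```

View pics/p5.png

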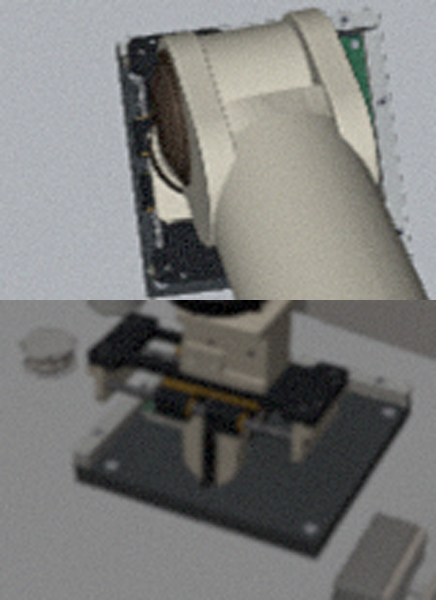

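The board has moved up to near the far fence, with its corner visible at (360,45) in the upper crop. The last few millimetres go in small steps.

>>> carry_out:
  moves:
    - [1,0.1,0,0,0,0,255]
    - [2,0.3,0,0,0,0,255]
    - [3,0.4,0,0,0,0,255]
    - [4,0.5,0,0,0,0,255]
    - [5,0.7,0,0,0,0,255]
    - [6,0.8,0,0,0,0,255]
    - [6,0.8,0,0,0,0,255]

```text
time: 11.92
ee_pos: [0.6286, -0.2068, 0.0262]
tcp_rot: [3.141, 0.0, 1.707]
ft_force: [-1.0, 0.4, 0.2]
finger_gap: 0.0104
```

>>> carry_out:
  moves:
    - [1,0.1,0,0,0,0,255]
    - [2,0.3,0,0,0,0,255]
    - [3,0.4,0,0,0,0,255]
    - [3,0.4,0,0,0,0,255]
    - [3,0.4,0,0,0,0,255]

```text
time: 12.33
ee_pos: [0.6296, -0.2066, 0.0257]
tcp_rot: [-3.138, -0.0, 1.706]
ft_force: [-5.9, -0.2, 2.3]
finger_gap: 0.0102
```

>>> carry_out:
  moves:
    - [1,0.1,0,0,0,0,255]
    - [2,0.3,0,0,0,0,255]
    - [3,0.4,0,0,0,0,255]
    - [4,0.5,0,0,0,0,255]
    - [4,0.5,0,0,0,0,255]
    - [4,0.5,0,0,0,0,255]

```text
time: 12.83
ee_pos: [0.6309, -0.2063, 0.0249]
tcp_rot: [-3.133, -0.001, 1.705]
ft_force: [-10.9, 1.1, 4.3]
finger_gap: 0.0104
```

```bash
python3 look.py
```

```text
t 12.8333 [ 0.63091487 -0.2063073   0.02490021] [-3.13264337e+00 -9.75887680e-04  1.70528223e+00] [-10.94001364   1.14183047   4.32816373] 0.010359015472029717 hand in jig [0.00033893 0.0806997 ]
center [ 0.0662 -0.0895] TR [ 0.0955 -0.0886] BL [ 0.0369 -0.0904] yaw 0.2687 sizes 0.0129 0.057
```

Firm contact at 11 N. I'll back off, lift and move aside to look at the board, keeping hold of the spudger.

>>> carry_out:
  moves:
    - [-8,-1,0,0,0,0,255]
    - [-16,-2,0,0,0,0,255]
    - [-25,-3.4,0,0,0,0,255]
    - [-25,-3.4,20,0,0,0,255]
    - [-25,-3.4,40,0,0,0,255]
    - [-25,-3.4,64,0,0,0,255]
    - [-25,-3.4,64,0,0,0,255]

```text
time: 13.47
ee_pos: [0.6139, -0.2096, 0.0955]
tcp_rot: [3.133, 0.003, 1.707]
ft_force: [1.3, 0.5, 0.3]
finger_gap: 0.0102
```

>>> carry_out:
  moves:
    - [0,25,0,0,0,0,255]
    - [0,50,0,0,0,0,255]
    - [0,75,0,0,0,0,255]
    - [0,100,0,0,0,0,255]
    - [0,125,0,0,0,0,255]
    - [0,150,0,0,0,0,255]
    - [0,150,0,0,0,0,255]
    - [0,150,0,0,0,0,255]

```text
time: 14.13
ee_pos: [0.6106, -0.0566, 0.0906]
tcp_rot: [3.14, -0.001, 1.712]
ft_force: [0.9, -0.4, -0.1]
finger_gap: 0.01
```

```bash
python3 look.py; python3 - <<'E'
from h import *
i=np.load('top_last.npz')['i'];i=cv2.convertScaleAbs(i,alpha=1.8)
cv2.imwrite('pics/jig3.png',cv2.resize(i[138:213,338:438],(800,600),interpolation=cv2.INTER_CUBIC)[:,:,::-1])
E
```

```text
t 14.1333 [ 0.61056559 -0.05658102  0.09058032] [ 3.14005199e+00 -7.47123273e-04  1.71156916e+00] [ 0.8672897  -0.37240346 -0.09382057] 0.010032733617744104 hand in jig [-0.0008823   0.23179755]
center [ 0.0489 -0.0307] TR [ 0.0937 -0.0912] BL [0.0041 0.0294] yaw 0.0056 sizes 0.1203 0.0888
```

View pics/jig3.png

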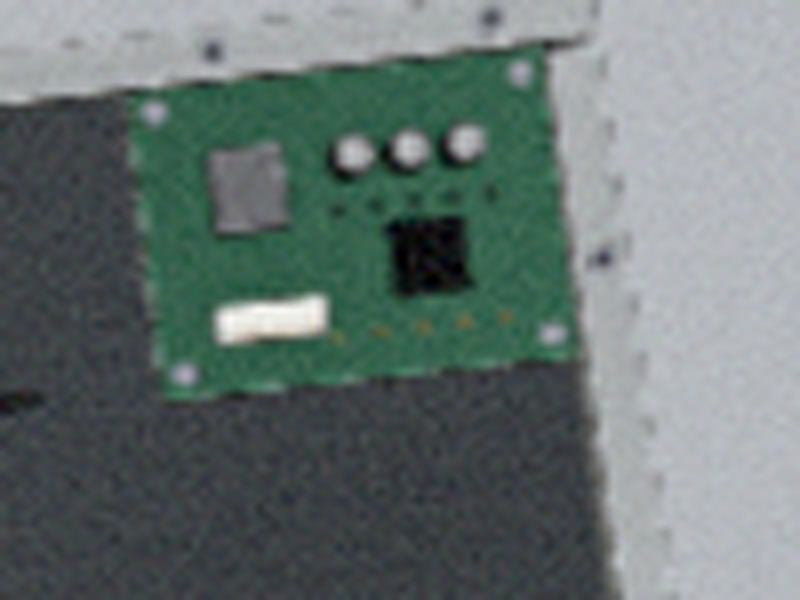

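The board looks seated, but the jig frame rests on hand-picked points, so I want a sub-pixel fit of fence feet and board edges before letting go.

```bash
cat > fit.py <<'E'
from h import *
M=camera_model('top')
y0=.127;o0=np.array([.6408,-.2864]);R0=np.array([[np.cos(y0),-np.sin(y0)],[np.sin(y0),np.cos(y0)]])
avg=lambda n:np.mean([get_image('top')[0].astype(float) for _ in range(n)],0)
def edge(img,p0,p1,nrm,z,n=60,w=.008):
    """points p0->p1 in rough jig frame; scan +-w along nrm at height z; 50% crossing of the profile"""
    t=np.linspace(-w,w,65);out=[]
    for a in np.linspace(0,1,n):
        q=np.array(p0)*(1-a)+np.array(p1)*a+np.outer(t,nrm)
        px=proj(M,np.c_[q@R0.T+o0,np.full(65,z)]).astype(np.float32)
        v=cv2.remap(img.astype(np.float32),px[:,:1],px[:,1:],cv2.INTER_LINEAR).ravel()
        v=cv2.GaussianBlur(v[None],(1,9),0).ravel() if False else np.convolve(v,np.ones(7)/7,'same')
        lo,hi=np.median(v[4:16]),np.median(v[-16:-4]);k=np.argmin(np.abs(v[6:-6]-(lo+hi)/2))+6
        out.append(q[k])
    out=np.array(out);ax=0 if abs(nrm[0])>.5 else 1
    x,yy=out[:,1-ax],out[:,ax]
    for _ in range(4):
        c=np.polyfit(x,yy,1);r=yy-np.polyval(c,x);k=abs(r)<2.0*np.std(r)+1e-6;x,yy=x[k],yy[k]
    return c,np.std(yy-np.polyval(c,x)),len(x)
E
cat > fit2.py <<'E'
from fit import *
g0=np.load('top0.npz')['i'].astype(float).mean(2)
img=avg(8);np.save('avg.npy',img);G=img[:,:,1]-.5*(img[:,:,0]+img[:,:,2]);g=img.mean(2)
F0=edge(g0,(.095,.10),(.095,-.085),(1,0),.02);S0=edge(g0,(.085,-.095),(-.10,-.095),(0,-1),.02)
F=edge(g,(.095,.10),(.095,.035),(1,0),.02);S=edge(g,(-.01,-.093),(-.10,-.095),(0,-1),.02)
T=edge(G,(.094,.022),(.094,-.085),(1,0),.03,w=.006);Rr=edge(G,(.088,-.0915),(.012,-.0915),(0,-1),.03,w=.005)
L=edge(G,(.088,.029),(.012,.029),(0,1),.03);B=edge(G,(.004,.02),(.004,-.08),(-1,0),.03)
for n,e in dict(far0=F0,right0=S0,far=F,right=S,bTop=T,bRight=Rr,bLeft=L,bBot=B).items():print(n,'slope %.4f off %.4f'%tuple(e[0]),'rms %.4f n %d'%e[1:])
print('gap far at y=-.09,.025:',[np.polyval(F0[0],v)-np.polyval(T[0],v) for v in(-.09,.025)],'gap right at x=.09,.005:',[np.polyval(Rr[0],v)-np.polyval(S0[0],v) for v in(.09,.005)])
E
python3 fit2.py
```

```text
far0 slope -0.0117 off 0.0966 rms 0.0005 n 60
right0 slope 0.0114 off -0.0952 rms 0.0004 n 54
far slope -0.0127 off 0.0967 rms 0.0004 n 60
right slope 0.0121 off -0.0951 rms 0.0004 n 53
bTop slope -0.0063 off 0.0935 rms 0.0002 n 53
bRight slope 0.0059 off -0.0911 rms 0.0003 n 59
bLeft slope 0.0022 off 0.0293 rms 0.0004 n 53
bBot slope -0.0044 off 0.0040 rms 0.0004 n 58
gap far at y=-.09,.025: [np.float64(0.0036109714964046025), np.float64(0.0029909933492841684)] gap right at x=.09,.005: [np.float64(0.0036411812108111813), np.float64(0.0041112092698884495)]
```

```bash
cat > fit3.py <<'E'
from fit import *
g=np.load('top0.npz')['i'].astype(float).mean(2)
X0=edge(g,(-.110,.09),(-.110,-.08),(-1,0),.0); X2=edge(g,(-.110,.09),(-.110,-.08),(-1,0),.02)
Y0=edge(g,(.08,.110),(-.09,.110),(0,1),.0); 
for z in(.02,.034):
    F=edge(g,(.095,.10),(.095,-.085),(1,0),z);S=edge(g,(.085,-.095),(-.10,-.095),(0,-1),z)
    print('z',z,'far-x0 dist (want .205):',np.polyval(F[0],0)-np.polyval(X0[0],0),np.polyval(F[0],0)-np.polyval(X2[0],0),'left-right (want .205):',np.polyval(Y0[0],0)-np.polyval(S[0],0),F[0],S[0])
print(X0,Y0)
img=np.load('avg.npy')
for nm,p,nrm in(('far',(.095,.06),(1,0)),('right',(-.05,-.0955),(0,-1))):
    t=np.arange(-.008,.025,.001);q=np.array(p)+np.outer(t,nrm);q=np.repeat(q[None],9,0)+np.linspace(-.02,.02,9)[:,None,None]*np.array([nrm[1]*-1,nrm[0]])
    px=proj(M,np.c_[q.reshape(-1,2)@R0.T+o0,np.full(q.size//2,.02)]).astype(np.float32)
    v=cv2.remap(img.astype(np.float32),px[:,:1],px[:,1:],cv2.INTER_LINEAR).reshape(9,-1,3).mean((0,2));print(nm,list(zip((t*1000).round().astype(int).tolist(),v.round().astype(int).tolist())))
E
python3 fit3.py
```

```text
z 0.02 far-x0 dist (want .205): 0.20781868869834155 0.2076284621122167 left-right (want .205): 0.20806295985673512 [-0.01169251  0.09664603] [ 0.01142811 -0.09521724]
z 0.034 far-x0 dist (want .205): 0.20525494913613446 0.20506472255000963 left-right (want .205): 0.20469543145094551 [-0.01253338  0.09408229] [ 0.00828532 -0.09184971]
(array([-0.0129677 , -0.11117266]), np.float64(0.00025997238892368056), 60) (array([0.011206  , 0.11284572]), np.float64(0.0001423255171654058), 52)
far [(-8, 36), (-7, 36), (-6, 36), (-5, 36), (-4, 35), (-3, 35), (-2, 36), (-1, 39), (0, 49), (1, 68), (2, 85), (3, 93), (4, 95), (5, 95), (6, 94), (7, 92), (8, 90), (9, 90), (10, 91), (11, 94), (12, 95), (13, 95), (14, 95), (15, 94), (16, 94), (17, 97), (18, 100), (19, 102), (20, 102), (21, 103), (22, 103), (23, 103), (24, 103)]
right [(-8, 35), (-7, 35), (-6, 35), (-5, 36), (-4, 38), (-3, 42), (-2, 47), (-1, 54), (0, 63), (1, 72), (2, 83), (3, 93), (4, 98), (5, 98), (6, 97), (7, 97), (8, 97), (9, 97), (10, 97), (11, 97), (12, 97), (13, 97), (14, 97), (15, 97), (16, 97), (17, 97), (18, 99), (19, 102), (20, 103), (21, 103), (22, 103), (23, 103), (24, 103)]
```

The fit settles it. The visible fence line is the top inner edge (z = 34 mm): with that height the plate measures 205.1 and 204.7 mm against 205 mm. The board's gaps at the corner are then about 1 mm or less to both fences, and its relative yaw is about 0.006 rad. Now I'll lay the spudger back down where it was.

>>> carry_out:
  moves:
    - [-11,20,0,0,0,0,255]
    - [-22,40,0,0,0,0,255]
    - [-33,60,0,0,0,0,255]
    - [-44,80,0,0,0,0,255]
    - [-55,100,0,0,0,0,255]
    - [-68,120,0,0,0,0,255]
    - [-68,120,-20,0,0,0,255]
    - [-68,120,-40,0,0,0,255]

```text
time: 15.25
ee_pos: [0.543, 0.0627, 0.0512]
tcp_rot: [3.138, -0.0, 1.71]
ft_force: [-0.7, 0.0, -0.9]
finger_gap: 0.0105
```

>>> carry_out:
  moves:
    - [0,0,-15,0,0,0,255]
    - [0,0,-28,0,0,0,255]
    - [0,0,-36,0,0,0,255]
    - [0,0,-40,0,0,0,255]
    - [0,0,-42,0,0,0,255]
    - [0,0,-42,0,0,0,255]
    - [0,0,-42,0,0,0,255]

```text
time: 15.83
ee_pos: [0.5429, 0.0608, 0.0087]
tcp_rot: [3.141, -0.0, 1.707]
ft_force: [0.1, -0.4, -0.4]
finger_gap: 0.0104
```

>>> carry_out:
  moves:
    - [0,0,-2,0,0,0,255]
    - [0,0,-4,0,0,0,255]
    - [0,0,-6,0,0,0,255]
    - [0,0,-6,0,0,0,255]

```text
time: 16.17
ee_pos: [0.5425, 0.0606, 0.0022]
tcp_rot: [3.141, 0.0, 1.707]
ft_force: [-1.3, 0.5, 0.1]
finger_gap: 0.0102
```

>>> carry_out:
  moves:
    - [0,0,0,0,0,0,200]
    - [0,0,0,0,0,0,140]
    - [0,0,0,0,0,0,140]
    - [0,0,0,0,0,0,140]
    - [0,0,0,0,0,0,140]
    - [0,0,0,0,0,0,140]

```text
time: 16.67
ee_pos: [0.5424, 0.0607, 0.0023]
tcp_rot: [3.142, 0.0, 1.707]
ft_force: [-0.4, -0.5, -0.4]
finger_gap: 0.0407
```

>>> carry_out:
  moves:
    - [0,0,10,0,0,0,140]
    - [0,0,30,0,0,0,140]
    - [0,0,60,0,0,0,140]
    - [0,0,90,0,0,0,140]
    - [0,40,120,0,0,0,140]
    - [0,80,150,0,0,0,140]
    - [0,80,150,0,0,0,140]
    - [0,80,150,0,0,0,140]

```text
time: 17.33
ee_pos: [0.5436, 0.1469, 0.1566]
tcp_rot: [3.134, -0.003, 1.714]
ft_force: [-0.1, 0.9, 0.1]
finger_gap: 0.0412
```

```bash
python3 look.py; python3 fit2.py|tail -5; python3 - <<'E'
from h import *
i=np.load('top_last.npz')['i'];i=cv2.convertScaleAbs(i,alpha=1.5)
cv2.imwrite('pics/end.png',cv2.resize(i[100:310,160:440],(800,600),interpolation=cv2.INTER_CUBIC)[:,:,::-1])
E
```

```text
t 17.3333 [0.54359358 0.14691379 0.15661023] [ 3.13447496 -0.00313984  1.71369411] [-0.0555566   0.93688146  0.13681443] 0.04119164426030116 hand in jig [-0.04154051  0.44213608]
center [ 0.0488 -0.0309] TR [ 0.0934 -0.0916] BL [0.0042 0.0297] yaw 0.0026 sizes 0.1207 0.0888
bTop slope -0.0052 off 0.0936 rms 0.0003 n 54
bRight slope 0.0083 off -0.0912 rms 0.0003 n 58
bLeft slope 0.0031 off 0.0292 rms 0.0004 n 52
bBot slope -0.0033 off 0.0041 rms 0.0004 n 58
gap far at y=-.09,.025: [np.float64(0.0036536778289830707), np.float64(0.0029019845296665847)] gap right at x=.09,.005: [np.float64(0.003743517142885039), np.float64(0.004007647133856498)]
```

View pics/end.png

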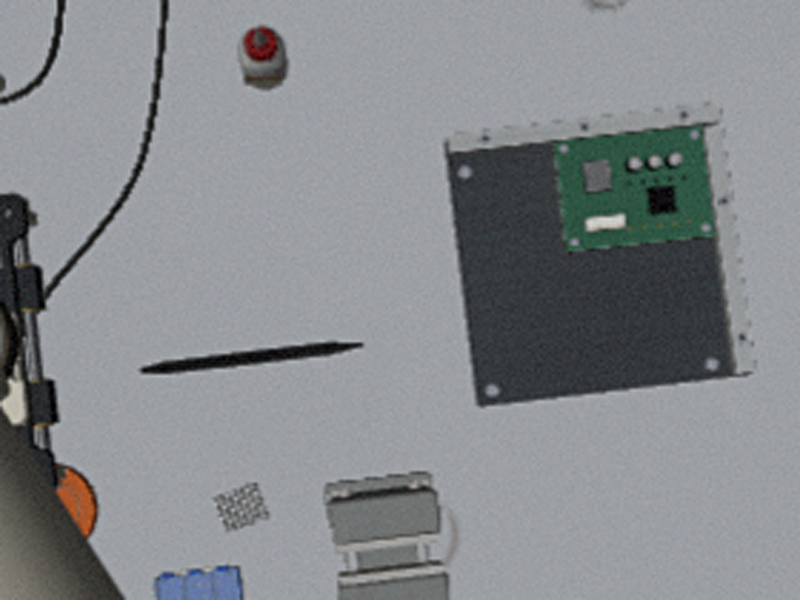

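The board sits in the fence corner at (705,130). The spudger lies flat on the bench from (142,370) to (362,345), well clear of the jig, and the bottle, heat sink and tape look untouched. Handing in.

```bash
python3 -c "
from plant import order
print(order.close_job())"
```

```text
the job is handed in; nothing more can be done
None
```

I handed the job in at about 18 s of the 72 s limit. My last checks show the board seated square in the corner and the spudger lying on the bench. No verdict was reported.

**What I did:** I gripped the spudger near its +y end. Its far end pushed the board against the right fence (12 N, no further motion), and its long side pushed it against the far fence (11 N). I then laid the spudger back about where it had been.

**Last checks:**
- **Seating:** the board's corner is about 0.3–1.1 mm from both fence faces and its yaw is within about 0.01 rad. The limits are 2.5 mm and 0.025 rad.
- **Spudger and bystanders:** in the final picture the spudger lies flat on the bench, well clear of the jig. The bottle and heat sink look unmoved. Only part of the tape roll showed behind the arm, and the hand never went near it.

**Checks that disagreed:**
- My first fit gave gaps of about 3–4 mm at both fences. It took the visible fence line to be the foot of the fence. Taking it as the top inner edge makes the plate measure 205.1 and 204.7 mm, against 205 mm, so I trusted that one.
- Measured from the plate's open +y edge, the gap to the right fence comes out at up to about 1.5 mm, larger than the other estimates but still inside the limit.

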